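# Line up the quarter-turn fastener and hold the service cover down

### The job

Turn the red quarter-turn fastener on the detector module until its wing lies between the two black marks on the bay's frame, so that it will pass through the slot in the blue service cover. Then fit the cover, which has a black handle, over the fastener and the locating pin, and press it down flush on the frame against the spring plungers. Finish while still holding it there, pressed flush, so that a colleague can lock the fastener; leave the brown bottles alone.

Things in the scene. Friction and masses are not known exactly. Their poses are not given: they have to be found in the camera images.
- frame (a point): Centre of the bay's frame, at its top face, 144 mm above the bench: a bare aluminium plate 172 (x) by 112 mm (y) with a 72 mm square opening, on the near half of the module's top. Axes as the module's: x to the robot's right, y away from the robot, z up. Fastener axis at x -55, y 0 mm (left); two black marks run along y on either side of it. Locating pin at x +55, y 0.
- fastener (a joint): Angle of the quarter-turn fastener (rad, counter-clockwise from above positive). 0: the wing lies along the frame's y, between the marks, and the cover's slot passes over it (freely within 0.12); 1.57: wing along the frame's x (locked). Starts at 0.7 to 1.55; stops at -0.15 and 1.72; turns with 0.06 N m friction and stays where it is left.
- wing (a point): Centre of the fastener's red wing head, on its vertical turning axis, 17 mm above the frame's top face; turns with it. The wing is 11 mm thick (point x) and 38 mm long (point y; white line along its top), 7 to 22 mm above the frame; from there to 27 mm above the frame it is 7 by 33 mm. Take it across its thickness from above.
- pin (a point): Tip of the fixed steel locating pin on the frame: 8 mm thick, 22 mm tall above the frame's top face, the last 5 mm tapered.
- plunger0 (a joint): One of four alike brass spring plungers in the frame's corners (x +-72, y +-42 mm from its centre): 0 when out (6 mm proud of the frame), 0.006 m when the cover is flush. All four together push up with about 6 N at first touch and 11.5 N when flush, so a released cover springs back up.
- handle (a point): Centre of the grip bar of the cover's black bridge handle, above the cover's centre: bar 64 mm long (x), 14 mm wide (y), 14 mm high, its centre 29 mm above the cover's underside; two legs 12 mm thick at x +-24 mm, 17 mm of air between plate and bar. Axes as the cover's. With the cover fitted it is 29 mm above the frame's top face.
- cover: Loose blue service cover, plate 160 (x) by 100 (y) by 5 mm, 0.2 to 0.35 kg; origin at the centre of its underside, z up. Slot 17 (x) by 45 mm (y) at x -55 for the wing, round 13.5 mm hole at x +55 for the pin. Starts on the far half of the module's top, handle up, slot end on the left as when fitted, up to 0.15 rad askew. Fitted, its origin and axes coincide with the frame's.
- module: White detector module, fixed, front with dark display towards the robot: 200 mm wide (x, to the robot's right), 290 mm deep (y, away from the robot), flat top 140 mm above the bench; origin at the centre of its underside. The frame's centre is at x 0, y -75, z 144 mm. Stands at another place and yaw each time. A thick white hose rises in an arch near its right side.
- bottle_amber_100: Brown bottle with black cap, 48 mm wide, 103 mm tall, standing on the bench to the right of the module; origin under its base. Bystander.
- bottle_amber_50: Brown bottle with white cap, 41 mm wide, 85 mm tall, standing on the bench to the right of the module; origin under its base. Bystander.
- std_bottle_01: Small brown bottle with white cap, 29 mm wide, 60 mm tall, standing on the bench to the right of the module; origin under its base. Bystander.

How it is judged:
By the outcome, as a careful person would: the job done as asked, in the order asked, and still so for the second after the job is handed in, while the arm keeps its last pose, push and grip.
It also fails if it takes over 43 s, if anything falls off the work surface, if the arm or the gripper's body presses on something with over 40 N, if the wrist force passes 120 N, or if a joint passes its speed limit or range.

### The arm

A 6-joint arm with a two-finger parallel gripper is mounted at the origin on the work surface; the furniture and walls round the work are solid. World frame = base frame: x ahead of the robot, y to its left, z up, the work surface at z = 0. Lengths are in m, angles in rad, forces in N, time in s.
With the tool pointing down it reaches from about 0.325 to 0.9 m from the base axis. Payload 3.5 kg.
Tool frame: the origin (TCP) lies at the very end of the fingers, on their centre line; the grasp point (between the pads) lies 19 mm behind it; z points along the fingers, y is the line along which they close (so a half turn about z gives the same grasp; the last joint's range is limited). The gripper opens to 85 mm and grips with 20 to 120 N. Pads are 22 mm wide; open, the fingers measure 114 mm over their backs; the gripper's body (76 mm by 85 mm) begins 54 mm behind the grasp point. The pads swing forward as they close: fully open they stand 13 mm farther back than shut.
Start: joints at [-1.284, 0.276, -0.026, 1.268, 0, 1.467], TCP at [0.237, -0.578, 0.231] pointing down, gripper open.
Joint ranges: [-3.12, 3.12], [-0.85, 1.88], [-1.08, 1.24], [-1.95, 2.15], [-1.57, 1.53], [-3.14, 3.14]. Speed limits (rad/s): [2.57, 2.57, 3.14, 3.14, 3.14, 3.14].

### API

Orientations are given as a unit quaternion [x, y, z, w].
In Python, from workcell import r, read_camera, ticket gives the robot as it stands.
- The arm moves only by the tool servo_tool, never from a script. Its argument "moves" is a list of rows, each a list of 7 numbers: the shift along the tool's x, y, z in units of 20 cm (1.0 is 20 cm), then the turn, a rotation vector about the tool's x, y, z in units of 0.5 rad (1.0 is 0.5 rad), then the gripper command: -1 is fully open, 1 is shut, values between are in proportion. In form: [[dx, dy, dz, wx, wy, wz, gripper], ...]. A call has 1 to 8 rows; each row shifts and turns the commanded pose from where the row before left it, along the tool's axes as they then stand; what a row does not reach is not made up. A row lasts 1/12 s, in which the tool goes at most 41.7 mm and 7.16 degrees, less where a joint would pass 70% of its speed; a pose out of reach is approached as far as the arm can. A call with a number of a shift or a turn outside -1 to 1 is refused whole. A call with a gripper value outside its range is refused whole. The fingers move at their own pace and stop on an object; "newtons" is the grip in N (left out, the last holds). Time passes only in rows, so rows that do not move let the fingers close. It gives the time, the measured TCP pose, the force, the opening and the grip force at its end, in the units of the state.
- r.get_state(): the state, without advancing time (a new reading comes with each control period).
- read_camera(name): name is "scene" or "top"; returns a dict with "pixels" (400x640x3 uint8, red, green, blue), "camera_matrix" (3x3 intrinsics, pixels), "D" ([k1, k2, p1, p2, k3] as OpenCV has them; the pictures are not rectified), "xyz" and "rotation" of the camera in the world. Camera axes: x right, y up, looking along -z (the intrinsics and any distortion apply to the point x, -y, -z); pixel columns grow to the right and rows downward; lengths in m; the calibration is good to about 2 mm. A picture is of the moment at which its call begins. There is no depth.
- ticket.job_done(): hands the job in; it is judged then, once.
The state is a dict: "t": time; "joints": joint angles; "joint_vel": joint speeds; "joint_torque": joint torques, N m; "ee_pos": TCP position; "tool_rot": TCP orientation; "wrist_force": force on the tool from outside, world axes, zero at the start; "wrist_torque": the same for the moment, N m; "opening": finger opening in m; "grip_force": force on a finger pad.
Only numpy, scipy, OpenCV 4.12 (cv2) and the standard library are available. Lean on these libraries where they do the work, as an engineer would, in place of code of your own. Each camera call takes 0.05 s, during which the arm holds its last target. There are 200 camera calls.

## Working session

There is one attempt and no reset: what is moved stays moved. The work goes in short steps, Python scripts to look and compute and a tool call to move; the robot and the scene stay as the last step left them, time stands still between calls to the robot, and variables do not carry over. Pictures are saved under pics/ and viewed, at most 10 in all, crops included, and the job is handed in when it is done.

Besides the shell and the picture viewer there is one more tool, called as name(argument=value, ...), one argument or row to a line, values as JSON. servo_tool: Moves the arm, as the interface text tells. Shifts and turns lie within -1 to 1; 1 stands for 20 cm of shift or 0.5 rad of turn. Its arguments: {"type":"object","properties":{"moves":{"type":"array","items":{"type":"array","items":{"type":"number"}}},"newtons":{"type":"number"}},"required":["moves"]}

```bash
ls; mkdir -p pics; python3 - <<'E'
from workcell import r, read_camera
import cv2
for n in("scene","top"):
    c=read_camera(n); cv2.imwrite(f"pics/{n}0.png",c["pixels"][:,:,::-1]); print(n,c["camera_matrix"],c["D"],c["xyz"],c["rotation"])
print(r.get_state())
E
```

```text
pics
scene [[499.60977019   0.         322.61390034]
 [  0.         499.60977019 208.11902249]
 [  0.           0.           1.        ]] [-0.06541962  0.          0.          0.          0.        ] [-0.04422458  0.47856243  0.72693407] [-0.2089798   0.34115017  0.77860754 -0.48344007]
top [[409.17167167   0.         320.36250698]
 [  0.         409.17167167 194.45711885]
 [  0.           0.           1.        ]] [-0.07690058  0.          0.          0.          0.        ] [0.43211891 0.17676186 0.95980163] [-0.04771378  0.02052201  0.71366555 -0.69855832]
{'t': 0.1, 'joints': array([-1.28437308e+00,  2.77113101e-01, -2.77427185e-02,  1.26803709e+00,
       -4.14967323e-06,  1.46740981e+00]), 'joint_vel': array([-0.00262259, -0.00133413,  0.00412683,  0.00036571,  0.00035943,
       -0.00070171]), 'joint_torque': array([ 8.23266942e-05, -4.46708143e+01,  2.96128339e+01,  8.42322770e-03,
       -1.15042139e-04, -6.44655699e-06]), 'ee_pos': array([ 0.23730105, -0.57742109,  0.23023715]), 'tool_rot': array([ 9.81065556e-01,  1.93673114e-01, -9.78703625e-05, -1.04371654e-03]), 'wrist_force': array([ 0.60049129, -0.088537  , -0.03353759]), 'wrist_torque': array([ 0.02309552, -0.04803682, -0.00188587]), 'grip_force': 0.0, 'opening': 0.08539869398404842}
```

View pics/scene0.png

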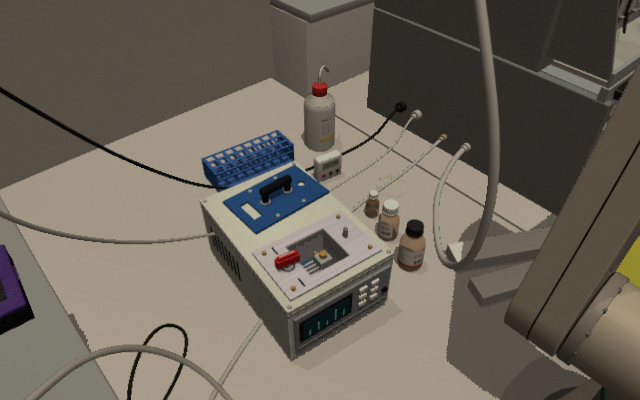

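View pics/top0.png

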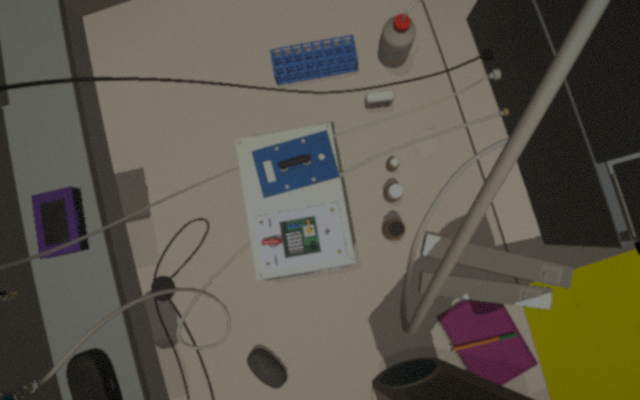

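The scene view shows the module with the cover (handle at about 276,188), the red wing (287,259) and the pin (346,231). In the top view the wing is at about (271,241) and the handle at (295,161). Next I'll zoom in on both.

```bash
cat > h.py <<'E'
import numpy as np, cv2
from scipy.spatial.transform import Rotation as R
from workcell import r, read_camera
F=np.diag([1,-1,-1.])
def ray(c,uv):
    p=cv2.undistortPoints(np.array(uv,float).reshape(-1,1,2),c["camera_matrix"],c["D"])[:,0]
    d=np.c_[p,np.ones(len(p))]@F
    return R.from_quat(c["rotation"]).apply(d)
def plane(c,uv,z):
    d=ray(c,uv); o=np.array(c["xyz"]); return o+d*((z-o[2])/d[:,2])[:,None]
def proj(c,P):
    q=R.from_quat(c["rotation"]).inv().apply(np.atleast_2d(P)-c["xyz"])@F
    return cv2.projectPoints(q,np.zeros(3),np.zeros(3),c["camera_matrix"],c["D"])[0][:,0]
def tri(ca,a,cb,b):
    da,db=ray(ca,[a])[0],ray(cb,[b])[0];oa,ob=np.array(ca["xyz"]),np.array(cb["xyz"])
    s=np.linalg.lstsq(np.c_[da,-db],ob-oa,rcond=None)[0]
    A,B=oa+s[0]*da,ob+s[1]*db; return (A+B)/2,np.linalg.norm(A-B)
E
python3 - <<'E'
from h import *
t=read_camera("top");s=read_camera("scene")
a=cv2.resize(t["pixels"][115:285,225:365],None,fx=3.4,fy=3.4,interpolation=cv2.INTER_CUBIC)
cv2.imwrite("pics/topz.png",a[:,:,::-1])
b=cv2.resize(s["pixels"][160:360,195:400],None,fx=3,fy=3,interpolation=cv2.INTER_CUBIC)
cv2.imwrite("pics/scz.png",b[:,:,::-1])
for n,c in(("top",t),("scene",s)):
    hsv=cv2.cvtColor(c["pixels"],cv2.COLOR_RGB2HSV)
    m=cv2.inRange(hsv,(100,130,50),(125,255,255))
    for nm,mm in(("blue",m),("red",cv2.inRange(hsv,(0,150,80),(8,255,255))|cv2.inRange(hsv,(172,150,80),(180,255,255)))):
        for k in cv2.findContours(mm,cv2.RETR_EXTERNAL,cv2.CHAIN_APPROX_NONE)[0]:
            if cv2.contourArea(k)>40:
                b=cv2.minAreaRect(k); print(n,nm,cv2.contourArea(k),b)
                z=.145 if nm=="blue" else .1635
                print(plane(c,cv2.boxPoints(b),z)[:,:2].round(4).tolist())
E
```

```text
top blue 3152.5 ((294.6697998046875, 163.59434509277344), (45.741065979003906, 76.23511505126953), 74.05460357666016)
[[0.6016, 0.3459], [0.6406, 0.1953], [0.5496, 0.172], [0.5108, 0.3205]]
top blue 1744.0 ((314.5159912109375, 61.08800506591797), (30.947179794311523, 82.19786071777344), 79.69515228271484)
[[0.8123, 0.3048], [0.8384, 0.1342], [0.7709, 0.1248], [0.7449, 0.2934]]
top red 144.0 ((401.5, 22.0), (14.0, 15.0), 90.0)
[[0.8785, 0.0472], [0.8777, 0.0162], [0.8466, 0.0179], [0.8475, 0.0487]]
scene blue 2741.0 ((276.3858337402344, 197.7349395751953), (42.91965866088867, 97.65937805175781), 62.3005256652832)
[[0.6083, 0.3445], [0.6602, 0.1534], [0.544, 0.1694], [0.5067, 0.3443]]
scene blue 2359.0 ((249.7881317138672, 159.31881713867188), (35.77753448486328, 89.79981994628906), 69.14553833007812)
[[0.745, 0.3437], [0.7744, 0.1552], [0.6584, 0.1787], [0.6394, 0.3511]]
scene red 117.0 ((286.73193359375, 256.89691162109375), (7.716630935668945, 24.774446487426758), 66.03751373291016)
[[0.4319, 0.3206], [0.4355, 0.2818], [0.4203, 0.2834], [0.417, 0.3217]]
scene red 93.0 ((319.0, 87.0), (10.0, 14.0), 90.0)
[[0.8903, 0.0383], [0.8762, 0.0094], [0.8357, 0.0299], [0.8493, 0.0578]]
```

View pics/topz.png

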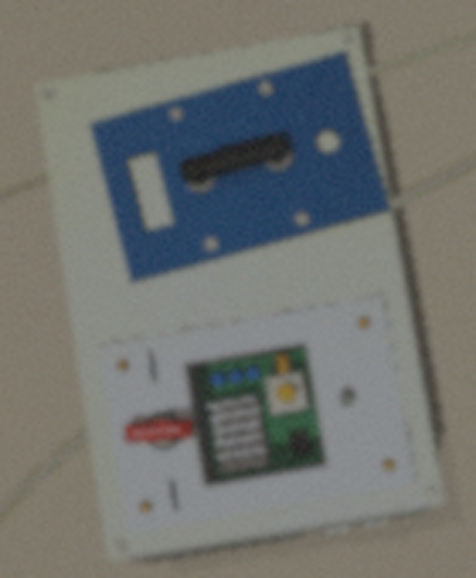

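View pics/scz.png

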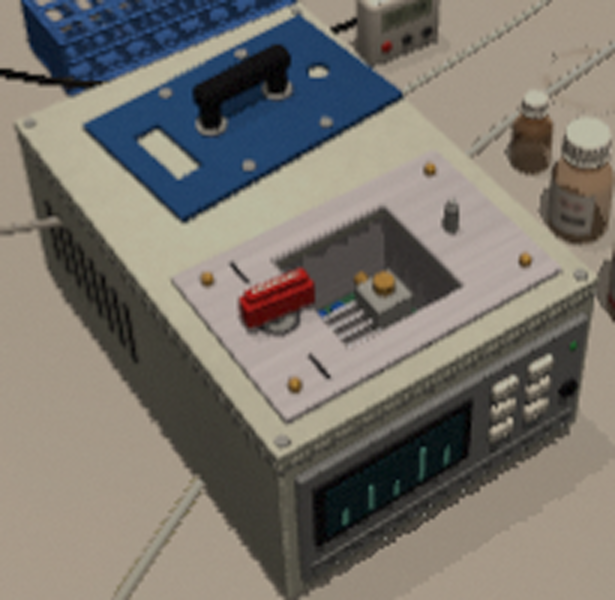

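The zoomed views show all four brass plungers, the pin and the wing with its white line. The wing lies roughly along the frame's x, so the fastener is near locked. The cover's corners are clear in both. Next I'll measure from these.

```bash
cat >> h.py <<'E'
def fit2(M,W):
    mc,wc=M.mean(0),W.mean(0); a,b=M-mc,W-wc
    th=np.arctan2((a[:,0]*b[:,1]-a[:,1]*b[:,0]).sum(),(a*b).sum())
    Q=np.array([[np.cos(th),-np.sin(th)],[np.sin(th),np.cos(th)]]); t=wc-Q@mc
    return th,t,np.linalg.norm(M@Q.T+t-W,axis=1)*1e3
E
python3 - <<'E'
from h import *
t=read_camera("top");s=read_camera("scene")
T=lambda L:(np.array(L)+.5)/3.4-.5+[225,115]
S=lambda L:(np.array(L)+.5)/3-.5+[195,160]
pl=np.array([[-72,42],[72,42],[72,-42],[-72,-42]])/1e3
pT=T([(123,365),(363,322),(389,465),(145,506)]);pS=S([(208,278),(430,170),(525,259),(294,384)])
for c,p in((t,pT),(s,pS)):
    print("frame",*fit2(pl,plane(c,p,.149)[:,:2]))
print("tri",[ (x.round(4),round(e,4)) for x,e in (tri(t,a,s,b) for a,b in zip(pT,pS))])
print("pin",plane(t,T([(347,395)]),.166),plane(s,S([(452,203)]),.166))
cv=np.array([[-80,50],[80,50],[80,-50],[-80,-50]])/1e3
print("cover top",*fit2(cv,plane(t,T([(92,124),(347,53),(389,207),(132,280)]),.145)[:,:2]))
i=[0,2,3]
print("cover sc",*fit2(cv[i],plane(s,S([(85,127),(402,95),(185,219)]),.145)[:,:2]))
# handle bar top z=.176
print("handle",plane(t,T([(237,155)]),.176),plane(s,S([(246,72)]),.176))
# wing
hsv=cv2.cvtColor(t["pixels"],cv2.COLOR_RGB2HSV)
m=(cv2.inRange(hsv,(0,90,60),(10,255,255))|cv2.inRange(hsv,(168,90,60),(180,255,255)));m[:225]=0;m[260:]=0
k=max(cv2.findContours(m,cv2.RETR_EXTERNAL,cv2.CHAIN_APPROX_NONE)[0],key=cv2.contourArea);b=cv2.minAreaRect(k);print(b)
w=plane(t,cv2.boxPoints(b),.168)[:,:2];print("wing top",w.round(4).tolist(),w.mean(0))
w=plane(s,S([(245,296),(311,274)]),.171)[:,:2];d=w[1]-w[0];print("wing sc",w,np.arctan2(d[1],d[0]))
E
```

```text
frame -1.4182660160452076 [0.42837706 0.25013525] [0.65458925 0.5240562  0.11723628 0.46891425]
frame -1.4202850786203598 [0.43175442 0.24874769] [0.73539902 1.06499389 0.505734   0.24981491]
tri [(array([0.4585, 0.3265, 0.1533]), np.float64(0.0004)), (array([0.4807, 0.186 , 0.1518]), np.float64(0.0003)), (array([0.3981, 0.1731, 0.1531]), np.float64(0.0009)), (array([0.3768, 0.3144, 0.1528]), np.float64(0.0005))]
pin [[0.43842452 0.19569031 0.166     ]] [[0.44036792 0.19458271 0.166     ]]
cover top -1.322502142847434 [0.57590947 0.25727717] [1.5983184  1.62893756 2.27991304 1.19792621]
cover sc -1.3155148777841523 [0.57946618 0.25596314] [0.95862791 1.67418814 1.18356664]
handle [[0.57653411 0.25560505 0.176     ]] [[0.57661366 0.25501528 0.176     ]]
((271.5, 241.0), (6.0, 19.0), 90.0)
wing top [[0.4269, 0.3215], [0.4263, 0.2844], [0.4147, 0.2846], [0.4153, 0.3216]] [0.42078486 0.30303279]
wing sc [[0.42403315 0.31934415]
 [0.42300792 0.28412384]] -1.599897358285348
```

```bash
python3 - <<'E'
from h import *
t=read_camera("top");s=read_camera("scene")
top=[(505,140),(470,158),(440,185),(418,225),(409,265),(408,300),(412,330),(430,300),(460,252),(490,203),(520,150),(560,80),(595,15)]
sc=np.array([(465,147),(448,160),(438,185),(434,215),(440,245),(455,262),(472,263),(485,250),(491,220),(494,170),(492,110),(486,50),(480,0)],np.float32)
for p in top:
    zs=np.arange(0,.85,.01); P=np.vstack([plane(t,[p],z) for z in zs]); q=proj(s,P)
    d=np.array([abs(cv2.pointPolygonTest(np.vstack([sc,sc[::-1]]).reshape(-1,1,2),(float(a),float(b)),True)) for a,b in q])
    i=[k for k in range(1,len(d)-1) if d[k]<5 and d[k]<=d[k-1] and d[k]<=d[k+1]]
    print(p,[(P[k].round(3).tolist(),round(d[k],1)) for k in i])
E
```

```text
(505, 140) [([0.633, -0.205, 0.06], np.float64(0.4))]
(470, 158) [([0.599, -0.134, 0.03], np.float64(0.4))]
(440, 185) []
(418, 225) [([0.447, 0.008, 0.11], np.float64(0.4))]
(409, 265) [([0.364, 0.026, 0.09], np.float64(1.2)), ([0.38, 0.063, 0.3], np.float64(0.2))]
(408, 300) [([0.301, 0.041, 0.15], np.float64(1.3))]
(412, 330) [([0.309, 0.084, 0.43], np.float64(2.1))]
(430, 300) [([0.325, 0.031, 0.3], np.float64(0.0)), ([0.352, 0.069, 0.47], np.float64(0.1))]
(460, 252) [([0.389, -0.076, 0.11], np.float64(0.0)), ([0.409, 0.043, 0.51], np.float64(1.5))]
(490, 203) []
(520, 150) []
(560, 80) []
(595, 15) []
```

The top view shows the hose rising in an arch, from about (505,140) round to (412,330), then up and away to (600,0). It stands between the arm and the module, so I need its 3D course before moving.

```bash
python3 - <<'E'
from h import *
t=read_camera("top");s=read_camera("scene")
print("base/tcp in top",proj(t,[[0,0,.1],[.237,-.578,.23]]),"scene",proj(s,[[.237,-.578,.23]]))
top=[(505,140),(470,158),(440,185),(418,225),(409,265),(408,300),(412,330),(430,300),(460,252),(490,203),(520,150),(560,80),(595,15)]
sc=np.array([(465,147),(448,160),(438,185),(434,215),(440,245),(455,262),(472,263),(485,250),(491,220),(494,170),(492,110),(486,50),(480,0),(478,-40)],float)
n=np.arange(0,len(sc)-1,.02); i=n.astype(int); D=sc[i]+(sc[i+1]-sc[i])*(n-i)[:,None]
for p in top:
    zs=np.arange(0,.9,.004); P=np.vstack([plane(t,[p],z) for z in zs]); q=proj(s,P)
    dd=np.linalg.norm(q[:,None]-D[None],axis=2); d=dd.min(1)
    print(p,[(P[k].round(3).tolist(),round(d[k],1),"par",round(n[dd[k].argmin()],1)) for k in range(1,len(d)-1) if d[k]<15 and d[k]<=d[k-1] and d[k]<=d[k+1]])
a=cv2.resize(t["pixels"][0:360,380:630],None,fx=1.6,fy=1.6); b=cv2.resize(s["pixels"][0:300,400:600],None,fx=1.92,fy=1.92)
cv2.imwrite("pics/hose.png",np.hstack([a,b])[:,:800,::-1])
E
```

```text
base/tcp in top [[427.37308441 442.9831681 ]
 [740.75050474 326.29557091]] scene [[764.90152409 141.14117908]]
(505, 140) [([0.633, -0.207, 0.056], np.float64(0.4), 'par', np.float64(0.4))]
(470, 158) [([0.599, -0.134, 0.028], np.float64(0.3), 'par', np.float64(1.8))]
(440, 185) []
(418, 225) [([0.447, 0.008, 0.108], np.float64(0.6), 'par', np.float64(3.0))]
(409, 265) [([0.363, 0.025, 0.084], np.float64(0.4), 'par', np.float64(4.8)), ([0.38, 0.063, 0.3], np.float64(0.2), 'par', np.float64(0.9))]
(408, 300) [([0.301, 0.041, 0.152], np.float64(0.6), 'par', np.float64(6.3)), ([0.334, 0.075, 0.356], np.float64(7.3), 'par', np.float64(0.0)), ([0.364, 0.106, 0.536], np.float64(14.2), 'par', np.float64(12.0))]
(412, 330) [([0.307, 0.083, 0.424], np.float64(2.1), 'par', np.float64(10.0)), ([0.344, 0.11, 0.58], np.float64(5.1), 'par', np.float64(12.9))]
(430, 300) [([0.324, 0.03, 0.296], np.float64(0.3), 'par', np.float64(8.9)), ([0.325, 0.032, 0.304], np.float64(0.3), 'par', np.float64(9.0)), ([0.33, 0.039, 0.336], np.float64(1.1), 'par', np.float64(9.3)), ([0.335, 0.045, 0.364], np.float64
[... 261 characters left out ...]
t64(0.2), 'par', np.float64(10.9)), ([0.354, 0.071, 0.48], np.float64(0.3), 'par', np.float64(11.1)), ([0.369, 0.091, 0.572], np.float64(1.7), 'par', np.float64(13.0))]
(460, 252) [([0.389, -0.077, 0.108], np.float64(0.3), 'par', np.float64(8.0)), ([0.39, -0.074, 0.116], np.float64(0.3), 'par', np.float64(8.0)), ([0.39, -0.072, 0.124], np.float64(0.6), 'par', np.float64(8.1)), ([0.41, 0.044, 0.512], np.float64(1.5), 'par', np.float64(12.0))]
(490, 203) [([0.464, -0.001, 0.488], np.float64(5.3), 'par', np.float64(12.0))]
(520, 150) [([0.604, -0.227, 0.084], np.float64(11.7), 'par', np.float64(0.0)), ([0.531, -0.055, 0.456], np.float64(10.4), 'par', np.float64(12.0))]
(560, 80) []
(595, 15) []
```

View pics/hose.png

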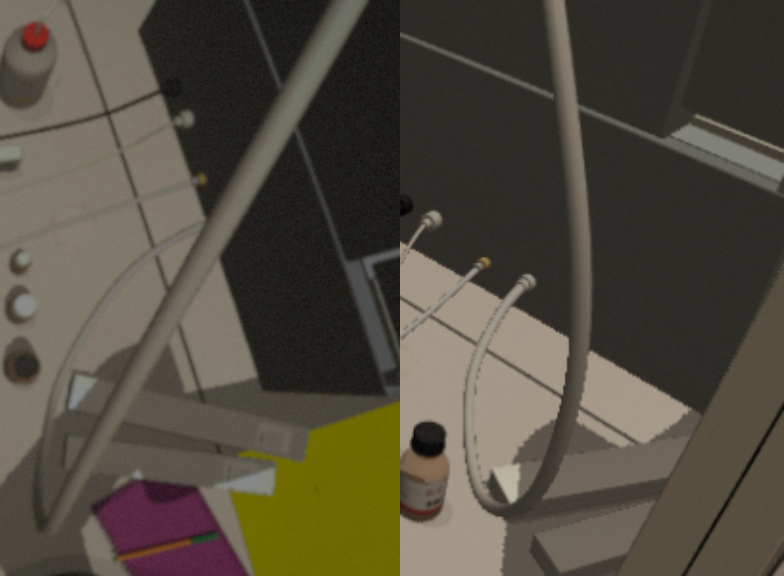

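The hose leaves the wall low and runs toward the robot. It turns up near (0.31, 0.05) and goes back overhead at z of about 0.42–0.55. I'll retract and rise so the gripper sweeps over its near end.

servo_tool(
  moves=[
    [0,-0.06,-0.19,0,0,0,-1],
    [0,-0.06,-0.19,0,0,0,-1],
    [0,-0.12,-0.165,0,0,0,-1],
    [0,-0.12,-0.165,0,0,0,-1],
    [0,-0.12,-0.165,0,0,0,-1],
    [0,-0.12,-0.165,0,0,0,-1],
    [0,-0.12,-0.165,0,0,0,-1],
    [0,-0.12,-0.165,0,0,0,-1],
  ],
  newtons=30,
)

```text
t: 1.17
ee_pos: [0.1732, -0.4212, 0.5072]
tool_rot: [0.981, 0.194, 0.0, 0.0]
wrist_force: [0.4, -0.2, -0.2]
opening: 0.0855
grip_force: 0.0
```

```bash
python3 - <<'E'
from h import *
s=r.get_state(); print(s["joints"].round(3),s["ee_pos"].round(4),s["tool_rot"].round(4),np.hypot(*s["ee_pos"][:2]))
E
```

```text
[-1.323 -0.044  0.181  1.795 -0.     1.429] [ 0.1732 -0.4212  0.5072] [9.811e-01 1.937e-01 0.000e+00 4.000e-04] 0.4554044020965642
```

servo_tool(
  moves=[
    [0,-0.12,-0.14,0,0,0,-1],
    [0,-0.12,-0.14,0,0,0,-1],
    [0,-0.12,-0.14,0,0,0,-1],
    [0,-0.1,-0.12,0,0,0,-1],
  ],
)

```text
t: 1.5
ee_pos: [0.1381, -0.3356, 0.6159]
tool_rot: [0.981, 0.194, -0.0, 0.001]
wrist_force: [-0.6, -0.2, 0.7]
opening: 0.0857
grip_force: 0.0
```

```bash
python3 - <<'E'
from h import *
s=r.get_state(); print(s["joints"].round(3),s["ee_pos"].round(4),s["tool_rot"].round(4),np.hypot(*s["ee_pos"][:2]))
J=np.array([[.276,-.026],[-.044,.181],s["joints"][1:3]]);r_=np.array([np.sqrt(.624**2-.064**2),np.sqrt(.4554**2-.064**2),np.sqrt(np.hypot(*s["ee_pos"][:2])**2-.064**2)]);z=np.array([.2307,.5072,s["ee_pos"][2]])
# r=a+L1 sin q2+L2 cos(q2-q3) ; z=b+L1 cos q2 - L2 sin(q2-q3)
q2=J[:,0];f=q2-J[:,1]
A=np.vstack([np.c_[np.sin(q2),np.cos(f),np.ones(3),np.zeros(3)],np.c_[np.cos(q2),-np.sin(f),np.zeros(3),np.ones(3)]])
x,res,_,_=np.linalg.lstsq(A,np.r_[r_,z],rcond=None);print(x,res)
E
```

```text
[-1.359 -0.134  0.339  2.042 -0.     1.393] [ 0.1381 -0.3356  0.6159] [ 0.9811  0.1937 -0.      0.0014] 0.362920532003615
[ 0.56974116  0.48969095 -0.00194422 -0.17172816] [8.61747276e-07]
```

servo_tool(
  moves=[
    [0.18,-0.009,0,0,0,-0.2,-1],
    [0.18,-0.009,0,0,0,-0.2,-1],
    [0.18,-0.009,0,0,0,-0.2,-1],
    [0.18,-0.009,0,0,0,-0.2,-1],
    [0.18,-0.009,0,0,0,-0.2,-1],
    [0.18,-0.009,0,0,0,-0.2,-1],
    [0.18,-0.009,0,0,0,-0.2,-1],
    [0.18,-0.009,0,0,0,-0.2,-1],
  ],
)

```text
t: 2.17
ee_pos: [0.3374, -0.1368, 0.6131]
tool_rot: [0.827, 0.562, 0.0, 0.0]
wrist_force: [1.3, 0.6, -0.2]
opening: 0.0855
grip_force: 0.0
```

servo_tool(
  moves=[
    [0.18,-0.009,0,0,0,-0.2,-1],
    [0.18,-0.009,0,0,0,-0.2,-1],
    [0.18,-0.009,0,0,0,-0.2,-1],
    [0.18,-0.009,0,0,0,-0.2,-1],
    [0.18,-0.009,0,0,0,-0.2,-1],
    [0.18,-0.009,0,0,0,-0.2,-1],
    [0.18,-0.009,0,0,0,-0.2,-1],
    [0.18,-0.009,0,0,0,-0.2,-1],
  ],
)

```text
t: 2.83
ee_pos: [0.3307, 0.1444, 0.6131]
tool_rot: [0.543, 0.84, 0.0, 0.0]
wrist_force: [1.0, -0.5, -0.1]
opening: 0.0853
grip_force: 0.0
```

servo_tool(
  moves=[
    [0.18,-0.009,0,0,0,-0.2,-1],
    [0.18,-0.009,0,0,0,-0.2,-1],
    [0,0,0,0,0,-0.25,-1],
    [0,0,0,0,0,-0.25,-1],
    [0,0,0,0,0,-0.25,-1],
    [0,0,0,0,0,-0.25,-1],
    [0,0,0,0,0,-0.25,-1],
    [0,0,0,0,0,-0.25,-1],
  ],
)

```text
t: 3.5
ee_pos: [0.2951, 0.2052, 0.6136]
tool_rot: [0.097, 0.995, 0.0, 0.0]
wrist_force: [0.3, 0.1, -0.6]
opening: 0.0854
grip_force: 0.0
```

servo_tool(
  moves=[
    [0,0,0,0,0,-0.25,-1],
    [0,0,0,0,0,-0.25,-1],
    [0,0,0,0,0,-0.25,-1],
    [0,0,0,0,0,-0.25,-1],
    [0,0,0,0,0,-0.25,-1],
    [0,0,0,0,0,-0.25,-1],
    [0,0,0,0,0,-0.25,-1],
  ],
)

```text
t: 4.08
ee_pos: [0.2952, 0.2051, 0.6136]
tool_rot: [-0.333, 0.943, 0.0, 0.0]
wrist_force: [0.1, -0.6, -0.2]
opening: 0.0853
grip_force: 0.0
```

```bash
cat >> h.py <<'E'
def st():
    s=r.get_state(); y=R.from_quat(s["tool_rot"]).apply([0,1,0]); return s,np.arctan2(y[1],y[0])
def delta(P,yaw):
    "shift in tool axes (units of 20 cm) and turn about tool z (units of .5 rad) to world P and tool-y yaw"
    s,y=st(); d=R.from_quat(s["tool_rot"]).inv().apply(np.array(P)-s["ee_pos"])
    w=(yaw-y+np.pi)%(2*np.pi)-np.pi
    print("joints",s["joints"].round(3),"pos",s["ee_pos"].round(4),"yaw",y.round(4)); print("shift units",(d/.2).round(3),"turn units",round(-w/.5,3),"rows>=",round(np.linalg.norm(d)/.0417,1),round(abs(w)/.125,1))
E
python3 - <<'E'
from h import *
delta([.4217,.3039,.24],3.11)
E
```

```text
joints [ 0.427 -0.141  0.329  2.04   0.    -0.253] pos [0.2952 0.2051 0.6136] yaw 2.2502
shift units [-0.801 -0.013  1.868] turn units -1.72 rows>= 9.8 6.9
```

servo_tool(
  moves=[
    [0,0,0.2,0,0,-0.245,-1],
    [0,0,0.2,0,0,-0.245,-1],
    [0,0,0.2,0,0,-0.245,-1],
    [0,0,0.2,0,0,-0.245,-1],
    [0,0,0.2,0,0,-0.245,-1],
    [0,0,0.2,0,0,-0.245,-1],
    [0,0,0.2,0,0,-0.245,-1],
    [0,0,0,0,0,0,-1],
  ],
)

```text
t: 4.75
ee_pos: [0.2863, 0.201, 0.3208]
tool_rot: [-0.693, 0.72, 0.004, -0.012]
wrist_force: [-2.2, -0.6, -2.3]
opening: 0.0854
grip_force: 0.0
```

```bash
python3 - <<'E'
from h import *
delta([.4217,.3039,.22],3.11)
E
```

```text
joints [ 0.427 -0.247 -0.373  1.47  -0.    -1.106] pos [0.2863 0.201  0.3208] yaw 3.1034
shift units [-0.545 -0.668  0.483] turn units -0.013 rows>= 4.7 0.1
```

servo_tool(
  moves=[
    [-0.09,-0.111,0.06,0,0,0,-1],
    [-0.09,-0.111,0.06,0,0,0,-1],
    [-0.09,-0.111,0.06,0,0,0,-1],
    [-0.09,-0.111,0.06,0,0,0,-1],
    [-0.09,-0.111,0.06,0,0,0,-1],
    [-0.095,-0.113,0.06,0,0,0,-1],
    [0,0,0,0,0,0,-1],
    [0,0,0,0,0,0,-1],
  ],
)

```text
t: 5.42
ee_pos: [0.4355, 0.31, 0.2629]
tool_rot: [-0.692, 0.722, -0.0, 0.001]
wrist_force: [0.1, 0.1, 1.0]
opening: 0.0854
grip_force: 0.0
```

```bash
python3 - <<'E'
from h import *
delta([.4217,.3039,.150],3.11); print(r.get_state()["tool_rot"])
t=read_camera("top");s=read_camera("scene")
b=cv2.resize(s["pixels"][130:330,190:400],None,fx=2.5,fy=2.5,interpolation=cv2.INTER_CUBIC)
a=cv2.resize(t["pixels"][175:335,225:360],None,fx=2,fy=2,interpolation=cv2.INTER_CUBIC)
a=cv2.copyMakeBorder(a,0,500-a.shape[0],0,0,cv2.BORDER_CONSTANT)
cv2.imwrite("pics/near.png",np.hstack([b,a])[:,:800,::-1])
E
```

```text
joints [ 0.498  0.1   -0.175  1.295 -0.    -1.031] pos [0.4355 0.31   0.2629] yaw 3.0992
shift units [0.034 0.068 0.565] turn units -0.022 rows>= 2.7 0.1
[-6.91953978e-01  7.21941327e-01 -1.96960447e-04  6.11934973e-04]
```

View pics/near.png

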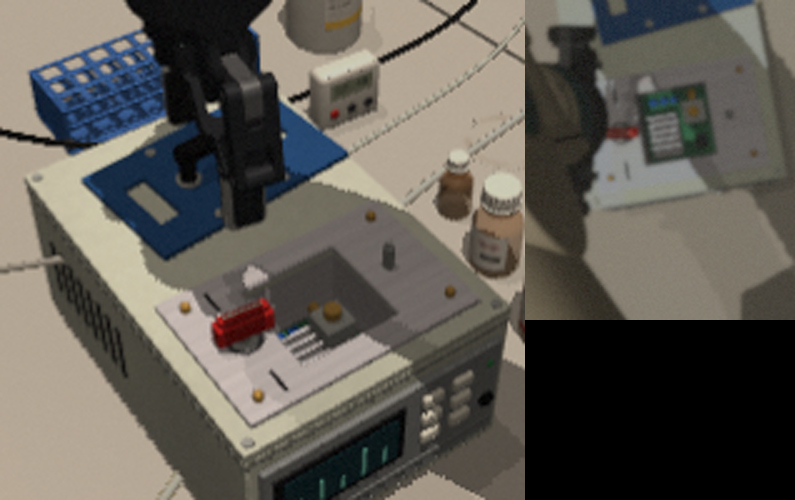

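The near view shows the open fingers above and behind the wing, which sits at crop (245,322) with nothing round it. I'll partly close and go down.

servo_tool(
  moves=[
    [0.034,0.068,0,0,0,-0.022,-0.2],
    [0,0,0.14,0,0,0,-0.2],
    [0,0,0.14,0,0,0,-0.2],
    [0,0,0.14,0,0,0,-0.2],
    [0,0,0,0,0,0,-0.2],
    [0,0,0,0,0,0,-0.2],
  ],
)

```text
t: 6.02
ee_pos: [0.4182, 0.3017, 0.1778]
tool_rot: [-0.696, 0.718, 0.0, -0.001]
wrist_force: [1.0, 0.8, -0.5]
opening: 0.051
grip_force: 0.0
```

```bash
python3 - <<'E'
from h import *
delta([.4217,.3039,.150],3.11)
E
```

```text
joints [ 0.5    0.12  -0.335  1.117 -0.    -1.041] pos [0.4182 0.3017 0.1778] yaw 3.1117
shift units [-0.011 -0.017  0.139] turn units 0.003 rows>= 0.7 0.0
```

servo_tool(
  moves=[
    [-0.009,-0.012,0.07,0,0,0,-0.2],
    [0,0,0.069,0,0,0,-0.2],
    [0,0,0,0,0,0,1],
    [0,0,0,0,0,0,1],
    [0,0,0,0,0,0,1],
    [0,0,0,0,0,0,1],
    [0,0,0,0,0,0,1],
  ],
  newtons=30,
)

```text
t: 6.6
ee_pos: [0.4224, 0.3051, 0.1519]
tool_rot: [-0.697, 0.717, 0.0, 0.001]
wrist_force: [-2.9, 0.3, 6.5]
opening: 0.0106
grip_force: 34.0
```

```bash
python3 - <<'E'
from h import *
delta([.4217,.3039,.150],3.11); s=r.get_state(); print(s["wrist_force"],s["wrist_torque"],s["opening"],s["grip_force"])
E
```

```text
joints [ 5.010e-01  1.490e-01 -3.610e-01  1.059e+00  1.000e-03 -1.041e+00] pos [0.4224 0.3051 0.1519] yaw 3.1128
shift units [0.006 0.003 0.01 ] turn units 0.006 rows>= 0.1 0.0
[-2.85938741  0.26250501  6.5450449 ] [0.03489808 0.72359634 0.04257384] 0.010601804753100184 34.03347551822662
```

servo_tool(
  moves=[
    [0,0,0,0,0,0.232,1],
    [0,0,0,0,0,0.232,1],
    [0,0,0,0,0,0.232,1],
    [0,0,0,0,0,0.232,1],
    [0,0,0,0,0,0.232,1],
    [0,0,0,0,0,0.232,1],
    [0,0,0,0,0,0.232,1],
    [0,0,0,0,0,0.232,1],
  ],
)

```text
t: 7.27
ee_pos: [0.4237, 0.3044, 0.1519]
tool_rot: [-0.299, 0.954, -0.0, 0.002]
wrist_force: [0.4, -1.7, 4.3]
opening: 0.0099
grip_force: 33.8
```

servo_tool(
  moves=[
    [0,0,0,0,0,0.232,1],
    [0,0,0,0,0,0.232,1],
    [0,0,0,0,0,0.232,1],
    [0,0,0,0,0,0.23,1],
    [0,0,0,0,0,0,1],
    [0,0,0,0,0,0,1],
  ],
)

```text
t: 7.77
ee_pos: [0.4239, 0.3038, 0.1519]
tool_rot: [-0.075, 0.997, -0.001, 0.002]
wrist_force: [0.2, -2.7, 5.4]
opening: 0.01
grip_force: 33.9
```

```bash
python3 - <<'E'
from h import *
delta([.4217,.3039,.150],1.7224); s=r.get_state(); print(s["wrist_force"],s["wrist_torque"],s["opening"],s["grip_force"])
E
```

```text
joints [ 0.5    0.149 -0.361  1.057 -0.003  0.35 ] pos [0.4239 0.3038 0.1519] yaw 1.7203
shift units [0.011 0.002 0.01 ] turn units -0.004 rows>= 0.1 0.0
[ 0.18925606 -2.6970559   5.40265064] [-0.68522323 -0.10681815 -0.07461614] 0.009972173259532443 33.85529100894928
```

servo_tool(
  moves=[
    [0,0,0,0,0,0,-0.2],
    [0,0,0,0,0,0,-0.2],
    [0,0,0,0,0,0,-0.2],
    [0,0,-0.15,0,0,0,-0.2],
    [0,0,-0.2,0,0,0,-0.2],
    [0,0,-0.2,0,0,0,-0.2],
    [0,0,0,0,0,0,-0.2],
    [0,0,0,0,0,0,-0.2],
  ],
)

```text
t: 8.43
ee_pos: [0.4238, 0.3055, 0.2629]
tool_rot: [-0.075, 0.997, 0.002, 0.003]
wrist_force: [-0.5, 0.5, 0.2]
opening: 0.0515
grip_force: 0.0
```

```bash
python3 - <<'E'
from h import *
delta([.5785,.256,.25],.252)
s=read_camera("scene")
b=cv2.resize(s["pixels"][150:330,190:400],None,fx=3,fy=3,interpolation=cv2.INTER_CUBIC)
cv2.imwrite("pics/turned.png",b[:,:,::-1])
E
```

```text
joints [ 0.501  0.074 -0.203  1.287  0.     0.35 ] pos [0.4238 0.3055 0.2629] yaw 1.7217
shift units [-0.727 -0.361  0.068] turn units 2.939 rows>= 3.9 11.8
```

View pics/turned.png

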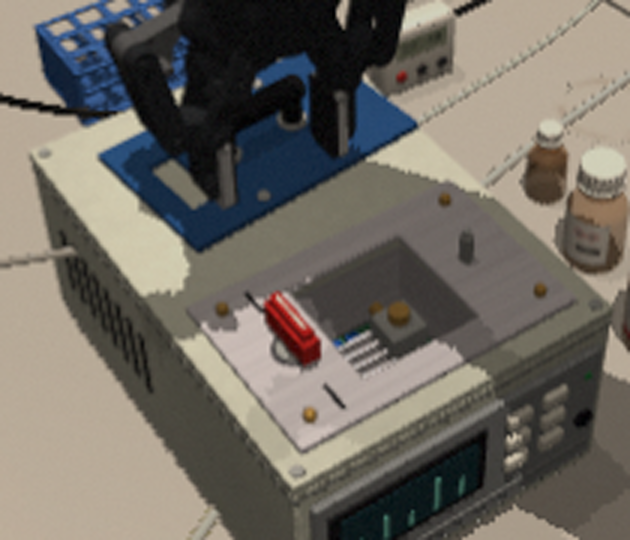

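The picture shows the wing's white line (crop 272,297 to 315,352) in line with the two black marks. Next the handle.

servo_tool(
  moves=[
    [-0.146,-0.073,0,0,0,0,-0.2],
    [-0.146,-0.072,0,0,0,0,-0.2],
    [-0.145,-0.072,0,0,0,0,-0.2],
    [-0.145,-0.072,0,0,0,0,-0.2],
    [-0.145,-0.072,0,0,0,0,-0.2],
    [0,0,0,0,0,0.245,-0.2],
    [0,0,0,0,0,0.245,-0.2],
    [0,0,0,0,0,0.245,-0.2],
  ],
)

```text
t: 9.15
ee_pos: [0.5757, 0.2538, 0.2562]
tool_rot: [0.112, 0.994, -0.001, -0.002]
wrist_force: [-0.5, 0.4, 0.2]
opening: 0.0513
grip_force: 0.0
```

servo_tool(
  moves=[
    [0,0,0,0,0,0.245,-0.2],
    [0,0,0,0,0,0.245,-0.2],
    [0,0,0,0,0,0.245,-0.2],
    [0,0,0,0,0,0.245,-0.2],
    [0,0,0,0,0,0.245,-0.2],
    [0,0,0,0,0,0.245,-0.2],
    [0,0,0,0,0,0.245,-0.2],
    [0,0,0,0,0,0.245,-0.2],
  ],
)

```text
t: 9.82
ee_pos: [0.575, 0.2543, 0.2567]
tool_rot: [0.566, 0.825, -0.002, -0.001]
wrist_force: [0.1, 0.4, 0.4]
opening: 0.0511
grip_force: 0.0
```

servo_tool(
  moves=[
    [0,0,0,0,0,0.24,-0.2],
    [0,0,0,0,0,0,-0.2],
    [0,0,0,0,0,0,-0.2],
  ],
)

```text
t: 10.07
ee_pos: [0.5754, 0.2543, 0.2574]
tool_rot: [0.611, 0.792, -0.001, -0.001]
wrist_force: [0.0, 0.2, 0.2]
opening: 0.0511
grip_force: 0.0
```

```bash
python3 - <<'E'
from h import *
delta([.5785,.256,.150],.252)
s=read_camera("scene")
S=lambda L:(np.array(L)+.5)/3-.5+[190,150]
w=plane(s,S([(272,297),(315,352)]),.171)[:,:2];d=w[0]-w[1];print("wing",w,np.arctan2(d[1],d[0]),"want .152")
w=plane(s,S([(253,300),(335,397)]),.144)[:,:2];d=w[0]-w[1];print("marks",w,np.arctan2(d[1],d[0]))
E
```

```text
joints [0.314 0.275 0.026 1.326 0.    1.627] pos [0.5754 0.2543 0.2574] yaw 0.2571
shift units [0.004 0.019 0.537] turn units 0.01 rows>= 2.6 0.0
wing [[0.43926321 0.30649295]
 [0.39681581 0.3018671 ]] 0.1085499880434587 want .152
marks [[0.46517398 0.30793045]
 [0.3873424  0.29630691]] 0.14824658121188158
```

servo_tool(
  moves=[
    [0.004,0.019,0.1,0,0,0.01,-0.2],
    [0,0,0.15,0,0,0,-0.2],
    [0,0,0.15,0,0,0,-0.2],
    [0,0,0.1,0,0,0,-0.2],
    [0,0,0,0,0,0,-0.2],
    [0,0,0,0,0,0,-0.2],
  ],
)

```text
t: 10.62
ee_pos: [0.5785, 0.2559, 0.1578]
tool_rot: [0.613, 0.79, -0.002, -0.001]
wrist_force: [-0.1, 0.9, 0.4]
opening: 0.0514
grip_force: 0.0
```

```bash
python3 - <<'E'
from h import *
delta([.5785,.256,.150],.252); print(r.get_state()["wrist_force"])
E
```

```text
joints [ 0.314  0.337 -0.103  1.135  0.     1.635] pos [0.5785 0.2559 0.1578] yaw 0.2504
shift units [0.    0.    0.039] turn units -0.003 rows>= 0.2 0.0
[-0.10977436  0.90015467  0.36204481]
```

servo_tool(
  moves=[
    [0,0,0.033,0,0,0,-0.2],
    [0,0,0,0,0,0,1],
    [0,0,0,0,0,0,1],
    [0,0,0,0,0,0,1],
    [0,0,0,0,0,0,1],
    [0,0,0,0,0,0,1],
  ],
  newtons=90,
)

```text
t: 11.12
ee_pos: [0.5807, 0.2567, 0.1546]
tool_rot: [0.614, 0.79, 0.001, 0.001]
wrist_force: [-1.5, -0.4, 5.1]
opening: 0.0122
grip_force: 90.0
```

servo_tool(
  moves=[
    [0,0,0,0,0,0,1],
    [0,0,0,0,0,0,1],
    [0,0,-0.03,0,0,0,1],
    [0,0,-0.1,0,0,0,1],
    [0,0,-0.1,0,0,0,1],
    [0,0,-0.1,0,0,0,1],
    [0,0,0,0,0,0,1],
    [0,0,0,0,0,0,1],
  ],
)

```text
t: 11.78
ee_pos: [0.5806, 0.2566, 0.2195]
tool_rot: [0.614, 0.789, 0.001, 0.001]
wrist_force: [-0.1, -0.9, -3.0]
opening: 0.012
grip_force: 88.9
```

```bash
python3 - <<'E'
from h import *
s=r.get_state(); print(s["wrist_force"],s["wrist_torque"],s["opening"],s["grip_force"],s["tool_rot"])
delta([.4309,.2494,.230],.152)
E
```

```text
[-0.05541035 -0.92766658 -2.99316594] [ 7.20264193e-05  1.12577401e-03 -2.16134892e-02] 0.011986709903704207 88.93850684165955 [6.13817733e-01 7.89447091e-01 8.58351599e-04 5.86308305e-04]
joints [ 0.314  0.298 -0.023  1.248 -0.     1.636] pos [0.5806 0.2566 0.2195] yaw 0.249
shift units [ 0.15  -0.734 -0.054] turn units 0.194 rows>= 3.6 0.8
```

servo_tool(
  moves=[
    [0.03,-0.147,-0.011,0,0,0.039,1],
    [0.03,-0.147,-0.011,0,0,0.039,1],
    [0.03,-0.147,-0.011,0,0,0.039,1],
    [0.03,-0.147,-0.011,0,0,0.039,1],
    [0.03,-0.146,-0.011,0,0,0.038,1],
    [0,0,0,0,0,0,1],
    [0,0,0,0,0,0,1],
    [0,0,0,0,0,0,1],
  ],
)

```text
t: 12.45
ee_pos: [0.4296, 0.2549, 0.2285]
tool_rot: [0.651, 0.759, -0.001, -0.0]
wrist_force: [0.3, -0.9, -3.1]
opening: 0.012
grip_force: 89.3
```

```bash
python3 - <<'E'
from h import *
delta([.4309,.2494,.230],.152)
s=read_camera("scene")
x,y=200,130
b=cv2.resize(s["pixels"][y:y+200,x:x+240],None,fx=3,fy=3,interpolation=cv2.INTER_CUBIC)
cv2.imwrite("pics/held.png",b[:,:,::-1])
hsv=cv2.cvtColor(s["pixels"],cv2.COLOR_RGB2HSV); m=cv2.inRange(hsv,(100,130,40),(125,255,255))
for k in cv2.findContours(m,cv2.RETR_EXTERNAL,cv2.CHAIN_APPROX_NONE)[0]:
    if cv2.contourArea(k)>200: print(cv2.contourArea(k),cv2.approxPolyDP(k,4,True)[:,0].tolist())
E
```

```text
joints [ 0.406  0.056 -0.295  1.221 -0.     1.824] pos [0.4296 0.2549 0.2285] yaw 0.1524
shift units [-0.028  0.002 -0.008] turn units 0.001 rows>= 0.1 0.0
3876.0 [[376, 216], [346, 190], [331, 204], [332, 215], [315, 221], [305, 216], [307, 224], [301, 230], [292, 225], [292, 210], [301, 205], [301, 197], [282, 206], [284, 212], [279, 207], [250, 222], [286, 264]]
2276.0 [[283, 135], [277, 130], [273, 138], [267, 134], [268, 140], [259, 137], [260, 150], [251, 140], [252, 146], [240, 144], [244, 148], [239, 151], [232, 147], [235, 152], [229, 155], [224, 150], [221, 158], [203, 158], [206, 176], [213, 185], [230, 186], [285, 163]]
```

View pics/held.png

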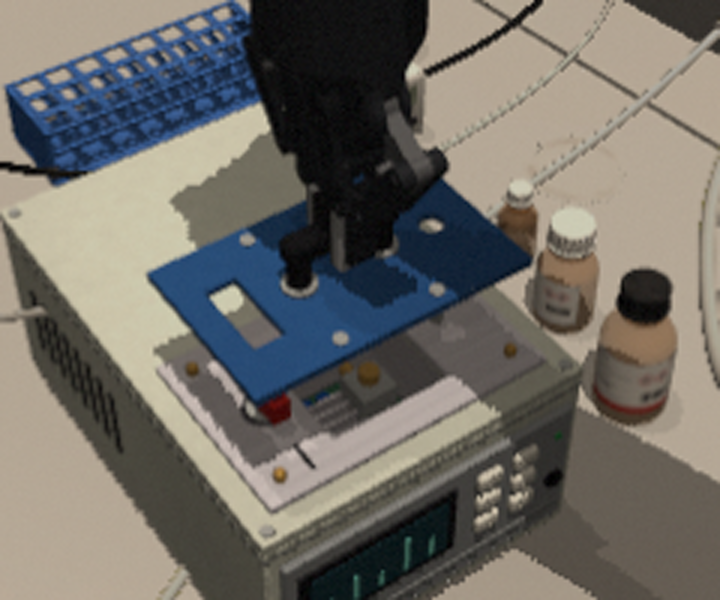

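The held view shows the cover level over the frame. Its corners are at crop (150,275), (255,392) and (530,260), the slot centre near (247,313) and the hole at (432,226). Next I'll work out where the cover sits relative to the tool.

```bash
python3 - <<'E'
from h import *
s=read_camera("scene"); S=lambda L:(np.array(L)+.5)/3-.5+[200,130]
st_,y=st(); p=st_["ee_pos"]; z=p[2]-.0146+.005
M=np.array([[-80,50],[-80,-50],[80,-50],[55,0],[-63.5,22.5],[-46.5,22.5],[-46.5,-22.5],[-63.5,-22.5]])/1e3
I=S([(150,275),(255,393),(530,261),(432,226),(209,292),(238,281),(284,332),(257,349)])
W=plane(s,I,z)[:,:2]
for i in([0,1,2],[3,4,5,6,7],range(8)):
    i=list(i); th,t,e=fit2(M[i],W[i]); print(th,t,e.round(1))
    ex=np.array([np.cos(th),np.sin(th)]);d=t-p[:2]; print("cover centre minus tcp along cover x,y mm",1e3*d@ex,1e3*d@[-ex[1],ex[0]])
E
```

```text
-1.4253804209919076 [0.43178915 0.25456679] [3.4 4.1 2.1]
cover centre minus tcp along cover x,y mm 0.5637168527411244 1.0419625568645412
-1.4308654036279598 [0.42968324 0.25445088] [1.4 1.2 1.8 2.2 0.9]
cover centre minus tcp along cover x,y mm 0.37905220641598253 -1.0564470459066782
-1.4263875707694158 [0.43055532 0.25449975] [2.2 5.2 2.3 1.9 1.5 2.4 1.5 0.9]
cover centre minus tcp along cover x,y mm 0.45145535822282723 -0.1880982795960395
```

servo_tool(
  moves=[
    [-0.014,0.001,0.06,0,0,0,1],
    [-0.014,0.001,0.06,0,0,0,1],
    [0,0,0.06,0,0,0,1],
    [0,0,0,0,0,0,1],
    [0,0,0,0,0,0,1],
    [0,0,0,0,0,0,1],
  ],
)

```text
t: 13.05
ee_pos: [0.4322, 0.2498, 0.1942]
tool_rot: [0.652, 0.759, 0.0, 0.0]
wrist_force: [-0.5, -1.4, -3.4]
opening: 0.0119
grip_force: 89.2
```

```bash
python3 - <<'E'
from h import *
delta([.4309,.2494,.1900],.152); print(r.get_state()["wrist_force"],r.get_state()["tool_rot"])
E
```

```text
joints [ 0.394  0.077 -0.347  1.146  0.     1.814] pos [0.4322 0.2498 0.1942] yaw 0.1516
shift units [-0.001 -0.007  0.021] turn units -0.001 rows>= 0.1 0.0
[-0.4881277  -1.36933091 -3.35618125] [6.51519245e-01 7.58632075e-01 2.01981320e-04 8.64715855e-05]
```

servo_tool(
  moves=[
    [0,-0.006,0.02,0,0,0,1],
    [0,0,0.025,0,0,0,1],
    [0,0,0.025,0,0,0,1],
    [0,0,0,0,0,0,1],
    [0,0,0,0,0,0,1],
  ],
)

```text
t: 13.47
ee_pos: [0.4297, 0.2493, 0.1794]
tool_rot: [0.651, 0.759, -0.0, -0.0]
wrist_force: [0.5, 0.2, -3.5]
opening: 0.0121
grip_force: 89.3
```

```bash
python3 - <<'E'
from h import *
delta([.4309,.2494,.170],.152); s=r.get_state();print(s["wrist_force"],s["wrist_torque"])
E
```

```text
joints [ 0.395  0.085 -0.371  1.115  0.     1.814] pos [0.4297 0.2493 0.1794] yaw 0.1521
shift units [-0.     0.006  0.047] turn units 0.0 rows>= 0.2 0.0
[ 0.48562051  0.18256183 -3.45636538] [ 0.04449071  0.01988005 -0.01630297]
```

servo_tool(
  moves=[
    [0,0.003,0.02,0,0,0,1],
    [0,0,0.02,0,0,0,1],
    [0,0,0.01,0,0,0,1],
    [0,0,0,0,0,0,1],
    [0,0,0,0,0,0,1],
  ],
)

```text
t: 13.88
ee_pos: [0.4306, 0.2494, 0.1696]
tool_rot: [0.651, 0.759, -0.0, -0.0]
wrist_force: [-0.1, 0.5, -3.6]
opening: 0.0121
grip_force: 89.3
```

```bash
python3 - <<'E'
from h import *
delta([.4309,.2494,.1586],.152); s=r.get_state();print(s["wrist_force"],s["wrist_torque"])
E
```

```text
joints [ 0.395  0.095 -0.383  1.094 -0.     1.814] pos [0.4306 0.2494 0.1696] yaw 0.152
shift units [-0.     0.002  0.055] turn units -0.0 rows>= 0.3 0.0
[-0.06872607  0.54002169 -3.56220602] [-0.02826693  0.02509019 -0.00250014]
```

servo_tool(
  moves=[
    [0,0,0.02,0,0,0,1],
    [0,0,0.015,0,0,0,1],
    [0,0,0.01,0,0,0,1],
    [0,0,0,0,0,0,1],
    [0,0,0,0,0,0,1],
  ],
  newtons=110,
)

```text
t: 14.3
ee_pos: [0.4314, 0.2498, 0.1619]
tool_rot: [0.651, 0.759, 0.001, 0.0]
wrist_force: [-0.8, -0.5, 4.2]
opening: 0.0116
grip_force: 113.0
```

```bash
python3 - <<'E'
from h import *
delta([.4309,.2494,.1586],.152); s=r.get_state();print(s["wrist_force"],s["wrist_torque"])
E
```

```text
joints [ 0.395  0.101 -0.393  1.075  0.     1.814] pos [0.4314 0.2498 0.1619] yaw 0.152
shift units [-0.002 -0.003  0.017] turn units -0.0 rows>= 0.1 0.0
[-0.78549529 -0.48242081  4.17563673] [-0.06897482  0.29361522 -0.02059386]
```

servo_tool(
  moves=[
    [0,0,0.01,0,0,0,1],
    [0,0,0.007,0,0,0,1],
    [0,0,0,0,0,0,1],
    [0,0,0,0,0,0,1],
    [0,0,0,0,0,0,1],
  ],
)

```text
t: 14.72
ee_pos: [0.4315, 0.2498, 0.1589]
tool_rot: [0.651, 0.759, 0.001, 0.0]
wrist_force: [-2.1, -1.0, 6.7]
opening: 0.0116
grip_force: 113.3
```

servo_tool(
  moves=[
    [0,0,0.007,0,0,0,1],
    [0,0,0,0,0,0,1],
    [0,0,0,0,0,0,1],
    [0,0,0,0,0,0,1],
  ],
)

```text
t: 15.05
ee_pos: [0.4316, 0.2499, 0.1586]
tool_rot: [0.651, 0.759, 0.001, 0.001]
wrist_force: [-3.3, -1.9, 13.3]
opening: 0.0114
grip_force: 114.1
```

```bash
python3 - <<'E'
from h import *
delta([.4309,.2494,.1586],.152); s=r.get_state();print(s["wrist_force"],s["wrist_torque"],s["tool_rot"])
E
```

```text
joints [ 0.395  0.104 -0.398  1.067 -0.     1.814] pos [0.4316 0.2499 0.1586] yaw 0.1521
shift units [-0.002 -0.004 -0.   ] turn units 0.0 rows>= 0.0 0.0
[-3.33474662 -1.93562403 13.32778278] [-0.28007161  0.85828044  0.05538399] [6.51328245e-01 7.58795075e-01 1.09946666e-03 5.85569709e-04]
```

servo_tool(
  moves=[
    [0,0,0.006,0,0,0,1],
    [0,0,0.006,0,0,0,1],
    [0,0,0,0,0,0,1],
    [0,0,0,0,0,0,1],
    [0,0,0,0,0,0,1],
    [0,0,0,0,0,0,1],
  ],
)

```text
t: 15.55
ee_pos: [0.4317, 0.2499, 0.1586]
tool_rot: [0.651, 0.759, 0.001, 0.001]
wrist_force: [-9.0, -4.4, 26.2]
opening: 0.0116
grip_force: 116.0
```

```bash
python3 - <<'E'
from h import *
delta([.4309,.2494,.1586],.152); s=r.get_state();print(s["wrist_force"],s["wrist_torque"],s["tool_rot"])
c=read_camera("scene")
b=cv2.resize(c["pixels"][140:320,210:400],None,fx=3.3,fy=3.3,interpolation=cv2.INTER_CUBIC)
cv2.imwrite("pics/flush.png",b[:,:,::-1])
E
```

```text
joints [ 0.395  0.104 -0.398  1.066 -0.     1.814] pos [0.4317 0.2499 0.1586] yaw 0.1522
shift units [-0.002 -0.004 -0.   ] turn units 0.0 rows>= 0.0 0.0
[-9.03085783 -4.44306048 26.18022532] [-0.80476737  1.87002472 -0.02125639] [0.6513106  0.7588095  0.00137812 0.00085874]
```

View pics/flush.png

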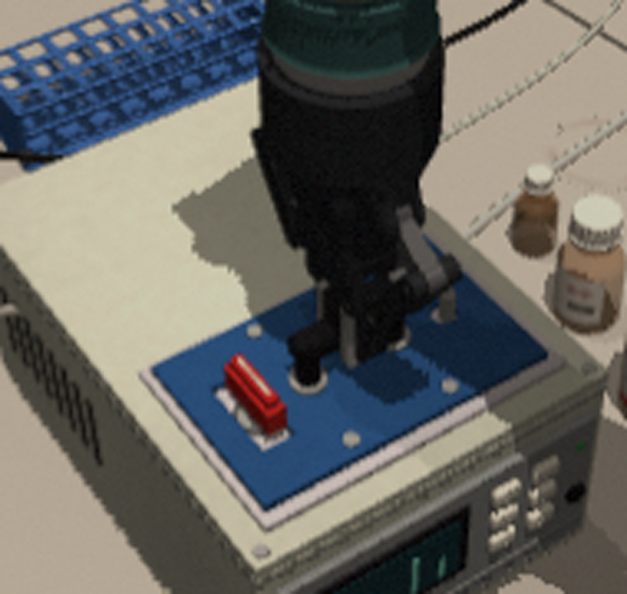

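The picture shows the cover flat on the frame, with the wing (crop 255,393) through the slot and the pin (445,300) through the hole. The height stayed at 0.1586 m while the push rose to 26 N, so it is seated.

```bash
python3 -c "
from workcell import ticket
print(ticket.job_done())"
```

```text
the job is handed in; nothing more can be done
None
```

The job is handed in: the fastener is turned between its marks, the cover is over the wing and pin and held flush on the frame with about 26 N, and I did not touch the bottles; no verdict came back.

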